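# Set up the sample station for the next run

### The arm

A 6-joint arm with a two-finger parallel gripper is mounted at the origin on the work surface. World frame = base frame: x ahead of the robot, y to its left, z up, the work surface at z = 0. Lengths are in m, angles in degrees, forces in N, time in s.
With the tool pointing down it reaches from about 0.225 to 0.875 m from the base axis. Payload 3.4 kg.
Tool frame: the origin (TCP) lies between the finger pads; the fingertips stand 19 mm ahead of it and the grasp point (between the pads) is the TCP; z points along the fingers, y is the direction in which the jaws open and shut (so a half turn about z gives the same grasp; the last joint's range is limited). The gripper opens to 85 mm and grips with 20 to 120 N. Pads are 22 mm wide; open, the fingers measure 114 mm over their backs; the gripper's body (76 mm by 85 mm) begins 54 mm behind the grasp point. The pads swing forward as they close: fully open they stand 13 mm farther back than shut.
Start: joints at [-6.933, 15.808, 86.224, -0, 77.962, -6.933], TCP at [0.575, -0, 0.25] pointing down, gripper open.
Joint ranges: [-165.64, 165.64], [-43.16, 119.46], [12.63, 154.43], [-67.54, 247.53], [6.08, 155.33], [-154.97, 154.97]. Speed limits (degrees/s): [147.25, 147.25, 180, 180, 180, 180].

### API

Orientations are given as [roll, pitch, yaw] about the fixed x, y, z axes, in that order (R = Rz(yaw) Ry(pitch) Rx(roll)).
In Python, from bench import manip, solve_ik, viewer gives the robot as it stands. Calls block until the motion is done:
- manip.movep(position, orientation): joint-space move of the TCP to a pose.
- manip.line_to(position, rotation=None, speed=0.15, until_force=None): straight line of the TCP; rotation=None keeps the orientation; speed is the mean speed in m/s. With until_force (N) it stops when the force on the tool has changed by that much, and returns True; else False.
- manip.goto_joints(angles): joint-space move.
- manip.grip(opening): opening from 0.0 (shut) to 1.0 (fully open); the grip force is fixed at half the most; returns when the fingers have stopped.
- manip.hold(seconds).
- solve_ik(position, orientation): joint angles nearest the present ones, or None.
- manip.get_obs(): the state.
- viewer.get_image(name): name is "scene" or "side" or "wrist"; returns a dict with "color" (480x640x3 uint8, blue, green, red), "mtx" (3x3 intrinsics, pixels), "extrinsics" (4x4, takes a point from world to camera coordinates); the wrist camera has in their place "mount" (4x4, takes a point from camera to tool coordinates, whose origin is the TCP and whose axes are the flange's). Camera axes: x right, y down, z forward; pixel columns grow to the right and rows downward; lengths in m; the calibration is good to about 2 mm. A picture is of the moment at which its call begins: read the wrist's pose just before it. There is no depth.
A pose or a line that the arm cannot do raises manip.PlanningError and nothing moves.
- manip.hand_in(): hands the job in, once; it reports no verdict.
The state is a dict: "time": time; "joint_positions": joint angles; "dq": joint speeds; "tau": joint torques, N m; "tool_pos": TCP position; "orientation": TCP orientation; "ft_force": force on the tool from outside, world axes, zero at the start; "ft_torque": the same for the moment, N m; "gripper_width": opening from 0.0 (shut) to 1.0 (fully open).
Only numpy, scipy, OpenCV 4.12 (cv2) and the standard library are available. Lean on these libraries where they do the work, as an engineer would, in place of code of your own. Each camera call takes 0.05 s, during which the arm holds its last target. There are 200 camera calls.

### The job

Set up the sample station for the next run: stand the red-, blue- and yellow-capped bottles each in the well of its own colour (the blue-capped one was left in the red well), and draw the green-handled probe straight up out of its grey sleeve and hang it in the green holder with its flange resting on the holder's top. Keep everything upright and set it down gently without dropping it, and do not move the white-capped bottle.

Things in the scene. Friction and masses are not known exactly. Their poses are not given: they have to be found in the camera images.
- bottle_red: small amber glass bottle with a red screw cap and a white paper label, upright; about 60 g. Glass 30 mm diameter, 56 mm tall; the cap on top is 32 mm diameter, from 58 to 82 mm above the underside, and is the place to grip, from above. Origin: centre of the underside; z up along the bottle.
- bottle_blue: small amber glass bottle with a blue screw cap and a white paper label, upright, standing at the start in the red well, so its underside is then 5 mm above the bench; about 60 g. Glass 30 mm diameter, 56 mm tall; the cap on top is 32 mm diameter, from 58 to 82 mm above the underside, and is the place to grip, from above. Origin: centre of the underside; z up along the bottle.
- bottle_yellow: small amber glass bottle with a yellow screw cap and a white paper label, upright; about 60 g. Glass 30 mm diameter, 56 mm tall; the cap on top is 32 mm diameter, from 58 to 82 mm above the underside, and is the place to grip, from above. Origin: centre of the underside; z up along the bottle.
- bottle_white: small amber glass bottle with a white screw cap and a white paper label, upright; about 60 g. Glass 30 mm diameter, 56 mm tall; the cap on top is 32 mm diameter, from 58 to 82 mm above the underside, and is the place to grip, from above. Origin: centre of the underside; z up along the bottle. It is to be left alone.
- probe: steel measuring probe with a green handle, about 120 g, upright in the grey sleeve at the start. From the bottom: steel shaft 12 mm diameter and 60 mm long, a round steel flange 48 mm diameter from 60 to 66 mm, then a green handle 18 mm diameter from 66 to 110 mm, to be gripped from above. Origin: centre of the shaft's lower end; z up along the shaft. In the sleeve its lower end is 6 mm above the bench (handle top 116 mm); hung in the green holder it is 10 mm above the bench.
- sleeve: grey upright sleeve fixed to the bench, a tube of 30 mm outer diameter whose top is 66 mm above the bench, on a grey foot of 72 mm diameter; bore 14.4 mm, a close fit for the probe's shaft, which is 60 mm deep in it with the flange resting on the top. Origin: on its axis at bench level; z up.
- well_red: red round well fixed to the bench (at the start the blue-capped bottle stands in it): an open cup of 62 mm outer and 50 mm inner diameter, wall top 24 mm above the bench, inner floor 5 mm above the bench, on a thin grey foot of 72 mm diameter. Origin: on its axis at bench level; z up.
- well_blue: blue round well fixed to the bench (empty at the start): an open cup of 62 mm outer and 50 mm inner diameter, wall top 24 mm above the bench, inner floor 5 mm above the bench, on a thin grey foot of 72 mm diameter. Origin: on its axis at bench level; z up.
- well_yellow: yellow round well fixed to the bench (empty at the start): an open cup of 62 mm outer and 50 mm inner diameter, wall top 24 mm above the bench, inner floor 5 mm above the bench, on a thin grey foot of 72 mm diameter. Origin: on its axis at bench level; z up.
- holder_green: green upright tube fixed to the bench, empty: outer diameter 44 mm, inner diameter 28 mm, top 70 mm above the bench, inner floor 5 mm above it, on a thin grey foot of 72 mm diameter. The probe's shaft hangs freely inside and its flange rests on the top. Origin: on its axis at bench level; z up.
Things that resemble listed ones, but are neither listed nor needed, are in the scene too. What is shaped like the bottle_yellow but black is not meant. Of the things that look like the well_blue, take the one that is farthest to the robot's right at the start.

How it is judged:
By the outcome, as a careful person would: the job done as asked, in the order asked, and still so for the second after the job is handed in, with the robot touching nothing.
It also fails if it takes over 128 s, if anything falls off the work surface, if the arm or the gripper's body presses on something with over 40 N, if the wrist force passes 120 N, or if a joint passes its speed limit or range.

## Working session

There is one attempt and no reset: what is moved stays moved. The work goes in short steps, each a Python script; the robot and the scene stay as the last script left them, time stands still between calls to the robot, and variables do not carry over. Pictures are saved under pics/ and viewed, about 12 in all and at most 16, crops included, and the job is handed in when it is done.

```bash
mkdir -p pics; ls
python3 - <<'E'
from bench import manip,viewer
import cv2,numpy as np
for n in ["scene","side","wrist"]:
    im=viewer.get_image(n); cv2.imwrite(f"pics/{n}0.png",im["color"])
    np.savez(f"pics/{n}0.npz",**{k:v for k,v in im.items()})
    print(n,{k:np.round(v,3).tolist() for k,v in im.items() if k!="color"})
print(manip.get_obs())
E
```

```text
pics
scene {'mtx': [[435.107, 0.0, 324.397], [0.0, 435.107, 235.665], [0.0, 0.0, 1.0]], 'extrinsics': [[-0.322, 0.947, 0.014, 0.185], [0.689, 0.244, -0.683, -0.319], [-0.65, -0.21, -0.731, 1.448], [0.0, 0.0, 0.0, 1.0]]}
side {'mtx': [[495.899, 0.0, 331.158], [0.0, 495.899, 232.999], [0.0, 0.0, 1.0]], 'extrinsics': [[0.908, -0.418, -0.004, -0.485], [-0.289, -0.62, -0.729, 0.167], [0.302, 0.664, -0.684, 0.956], [0.0, 0.0, 0.0, 1.0]]}
wrist {'mtx': [[362.347, 0.0, 322.191], [0.0, 362.347, 235.692], [0.0, 0.0, 1.0]], 'mount': [[-0.0, -0.951, -0.309, 0.078], [1.0, -0.0, -0.0, -0.0], [0.0, -0.309, 0.951, -0.124], [0.0, 0.0, 0.0, 1.0]]}
{'time': 0.15, 'joint_positions': array([-6.93248892e+00,  1.58410348e+01,  8.62778798e+01, -6.36550334e-04,
        7.79636123e+01, -6.93233180e+00]), 'dq': array([-0.0314482 , -0.07476865, -0.21503391,  0.07860825, -0.00395798,
        0.01248182]), 'tau': array([ 9.65923646e-04, -4.17143512e+01, -2.46032345e+01, -1.26433165e-04,
        7.58384820e-03, -3.43765259e-05]), 'tool_pos': array([5.74631789e-01, 3.86142223e-05, 2.49625856e-01]), 'orientation': array([-1.79918001e+02, -9.34293726e-03,  8.99999694e+01]), 'ft_force': array([-0.21699444, -0.44387937,  0.1704021 ]), 'ft_torque': array([-0.00272514,  0.01871569, -0.04744224]), 'gripper_width': 0.9992443910649506}
```

View pics/scene0.png

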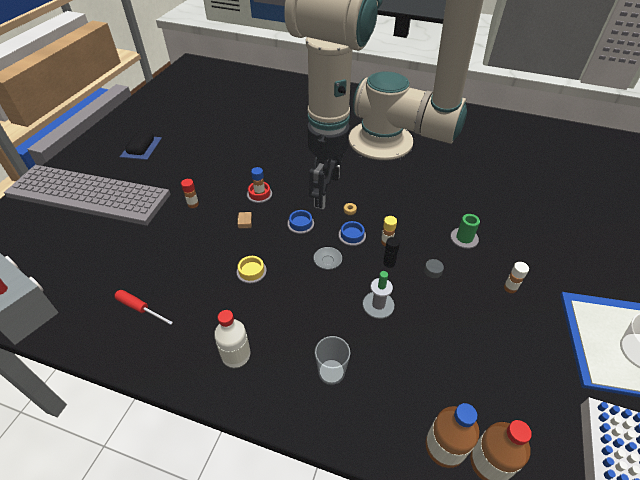

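View pics/side0.png

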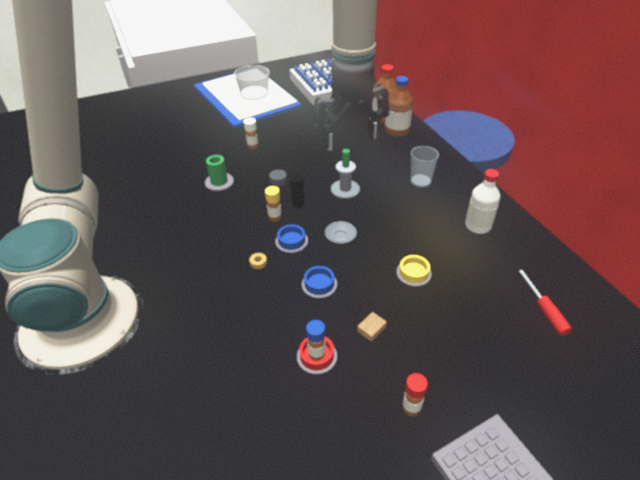

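Scene view: red cap (189,184), blue cap in the red well (257,174), yellow cap (390,223) beside a black decoy (391,250), white (520,269). The probe is at (383,282), the green holder at (468,228) and the yellow well at (251,267). The blue wells are at (301,221) and (352,232); the one at (301,221) is farther to the robot's right. The side view agrees.

```bash
cat > h.py <<'E'
import numpy as np,cv2
from scipy.spatial.transform import Rotation as R
H={'red':[(0,6),(174,180)],'blue':[(105,128)],'yellow':[(22,34)],'green':[(45,85)]}
def mask(img,c):
    h=cv2.cvtColor(img,cv2.COLOR_BGR2HSV); m=0
    for a,b in H[c]: m=m|cv2.inRange(h,(a,130,50),(b,255,255))
    return m
def blob(img,c,near,r=25,close=0):
    """hull ellipse centre/size of the colour pixels whose component is nearest `near`"""
    m=mask(img,c)
    n,l,s,ce=cv2.connectedComponentsWithStats(m)
    ok=[i for i in range(1,n) if s[i,4]>25 and np.hypot(*(ce[i]-near))<r]
    if not ok: return None
    i=min(ok,key=lambda i:np.hypot(*(ce[i]-near)))
    return (l==i).astype(np.uint8),s[i],ce[i]
def cam(im,obs=None):
    if 'extrinsics' in im:
        E=im['extrinsics'];return im['mtx'],E[:3,:3].T,-E[:3,:3].T@E[:3,3]
    Rt=R.from_euler('xyz',obs['orientation'],degrees=True).as_matrix();M=im['mount']
    return im['mtx'],Rt@M[:3,:3],obs['tool_pos']+Rt@M[:3,3]
def ray(C,uv,z):
    K,Rw,o=C; d=Rw@np.linalg.solve(K,[uv[0],uv[1],1]); return o+d*(z-o[2])/d[2]
def proj(C,p):
    K,Rw,o=C; q=K@(Rw.T@(np.asarray(p)-o)); return q[:2]/q[2]
E
python3 - <<'E'
from h import *
S=dict(np.load('pics/scene0.npz'));D=dict(np.load('pics/side0.npz'))
T={'capR':('red',(189,184),(416,383),.070,0),'capB':('blue',(257,174),(316,328),.075,0),'capY':('yellow',(390,223),(272,194),.070,0),
'handle':('green',(383,280),(346,157),.094,0),'holder':('green',(468,228),(216,170),.035,0),
'wR':('red',(259,192),(317,355),.015,1),'wB':('blue',(301,221),(319,281),.015,1),'wY':('yellow',(251,267),(414,270),.015,1)}
for k,(c,a,b,z,w) in T.items():
    o=[]
    for im,n in((S,a),(D,b)):
        B=blob(im['color'],c,n)
        if B is None: o.append(None);continue
        x,y,ww,hh,A=B[1]; ctr=(x+(ww-1)/2,y+(hh-1)/2)
        o.append((np.round(ctr,1),[ww,hh],np.round(ray(cam(im),ctr,z)[:2],4)))
    print(k,o)
for n,a,b,z in [('white',(520,269),(250,123),.075),('black',(391,247),(297,190),.05)]:
    print(n,ray(cam(S),a,z)[:2],ray(cam(D),b,z)[:2])
E
```

```text
capR [(array([187.5, 185. ]), [np.int32(14), np.int32(15)], array([ 0.4836, -0.4212])), (array([416.5, 385.5]), [np.int32(22), np.int32(26)], array([ 0.4859, -0.4227]))]
capB [(array([257., 173.]), [np.int32(13), np.int32(13)], array([ 0.3795, -0.2642])), (array([315. , 329.5]), [np.int32(19), np.int32(22)], array([ 0.3827, -0.2621]))]
capY [(array([390., 223.]), [np.int32(13), np.int32(15)], array([0.4416, 0.1261])), (array([272. , 193.5]), [np.int32(15), np.int32(16)], array([0.4436, 0.1256]))]
handle [(array([382.5, 279.5]), [np.int32(10), np.int32(18)], array([0.6385, 0.1516])), None]
holder [(array([468., 228.]), [np.int32(23), np.int32(29)], array([0.3563, 0.317 ])), None]
wR [(array([258.5, 191. ]), [np.int32(22), np.int32(19)], array([ 0.3859, -0.263 ])), (array([316. , 352.5]), [np.int32(35), np.int32(34)], array([ 0.3804, -0.268 ]))]
wB [(array([300., 220.]), [np.int32(23), np.int32(21)], array([ 0.4557, -0.1097])), (array([319., 279.]), [np.int32(31), np.int32(29)], array([ 0.4552, -0.1107]))]
wY [(array([250., 268.]), [np.int32(27), np.int32(25)], array([ 0.6492, -0.1646])), (array([413.5, 274.5]), [np.int32(28), np.int32(14)], array([ 0.6361, -0.1812]))]
white [0.49144897 0.43667574] [0.49119289 0.43247489]
black [0.50091932 0.1446535 ] [0.50840799 0.13759045]
```

```bash
cat >> h.py <<'E'
from bench import manip,viewer,solve_ik
def look(name,c,xy,z,diam,yaw=90,ht=.22,r=45):
    """camera straight above xy; enclosing circle of the colour -> world xy at height z, checked against diam"""
    a=np.radians(yaw); off=.078*np.array([np.cos(a),np.sin(a)])
    manip.movep([*(np.array(xy)-off),ht],[180,0,yaw]); manip.hold(.15)
    o=manip.get_obs(); im=viewer.get_image('wrist'); C=cam(im,o); cv2.imwrite(f'pics/{name}.png',im['color'])
    m=mask(im['color'],c); p=proj(C,[*xy,z]); w=np.zeros_like(m); cv2.circle(w,tuple(int(v) for v in p),r+15,255,-1)
    cn=cv2.findContours(m&w,cv2.RETR_EXTERNAL,cv2.CHAIN_APPROX_NONE)[0]; cn=[q for q in cn if len(q)>20]
    if not cn: print(name,'NOT FOUND near',p); return None
    q=np.vstack(cn); (u,v),rad=cv2.minEnclosingCircle(q)
    P=ray(C,(u,v),z); d=2*rad*(C[2][2]-z)/C[0][0,0]*np.cos(np.arctan(.325))
    print(name,'px',round(u),round(v),'xy',P[:2].round(4),'diam(mm)',round(1000*d,1),'want',diam,'t',round(o['time'],1))
    return P[:2]
E
python3 - <<'E'
from h import *
look('w_capR','red',(.4845,-.422),.082,32)
look('w_capB','blue',(.381,-.263),.087,32)
look('w_wR','red',(.383,-.265),.024,62)
look('w_wB','blue',(.4555,-.110),.024,62)
E
python3 - <<'E'
import cv2,numpy as np
I=[cv2.imread(f'pics/{n}.png') for n in('w_capR','w_capB','w_wR','w_wB')]
cv2.imwrite('pics/m1.png',cv2.resize(np.vstack([np.hstack(I[:2]),np.hstack(I[2:])]),(800,600)))
E
```

```text
w_capR px 321 121 xy [ 0.484  -0.4226] diam(mm) 34.7 want 32 t 2.1
w_capB NOT FOUND near [320.90987761 115.59896706]
w_wR px 320 119 xy [ 0.3806 -0.2655] diam(mm) 53.0 want 62 t 3.6
w_wB px 320 117 xy [ 0.4533 -0.1107] diam(mm) 53.5 want 62 t 4.5
```

View pics/m1.png

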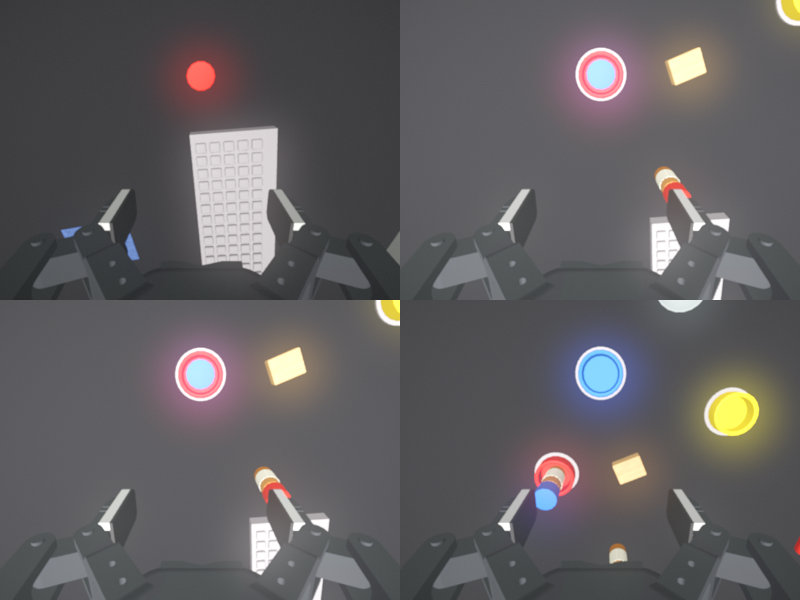

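Wrist views: red cap (321,121), blue cap concentric with the red well (~321,120), empty blue well (320,117). Overexposure makes the blues pale, so I'll lower the saturation threshold and re-measure from the saved pictures (no motion needed).

```bash
sed -i 's/(a,130,50)/(a,80,50)/' h.py
cat >> h.py <<'E'
def transfer(a,b,za,zb,yaw=90,yawb=None,name=''):
    """pick at a with TCP height za, place at b with height zb"""
    yawb=yaw if yawb is None else yawb; hi=.20
    manip.grip(1.0) if manip.get_obs()['gripper_width']<.95 else None
    manip.movep([*a,hi],[180,0,yaw]); manip.line_to([*a,za],speed=.12)
    manip.grip(0.0); g=manip.get_obs()['gripper_width']
    print('width after grip',round(g*85,1),'mm'); 
    manip.line_to([*a,hi],speed=.12); print('held',round(manip.get_obs()['gripper_width']*85,1))
    manip.movep([*b,hi],[180,0,yawb]); manip.line_to([*b,zb+.02],speed=.12)
    t=manip.line_to([*b,zb-.004],speed=.02,until_force=3); p=manip.get_obs()['tool_pos']
    print('touch',t,'z',p[2].round(4),'want',zb)
    manip.hold(.2); release(p)
    print('t',round(manip.get_obs()['time'],1))
def release(p):
    manip.grip(1.0); manip.hold(.1); manip.line_to([p[0],p[1],.20],speed=.12)
E
python3 - <<'E'
from h import *
# offline: offset of blue cap blob vs. well, in the picture taken with the camera above (.381,-.263)
im=cv2.imread('pics/w_capB.png'); h=cv2.cvtColor(im,cv2.COLOR_BGR2HSV)
print(h[120,321]); 
m=cv2.inRange(h,(90,60,50),(128,255,255)); m[:,:250]=0;m[:,400:]=0;m[200:]=0
c=max(cv2.findContours(m,0,1)[0],key=cv2.contourArea); (u,v),r=cv2.minEnclosingCircle(c)
M=viewer.get_image('wrist'); o={'orientation':[180,0,90],'tool_pos':np.array([.381,-.341,.22])}
print(u,v,r,ray(cam(M,o),(u,v),.087)[:2], 'diam mm',2000*r*.257/362*.95)
E
```

```text
[ 98  65 255]
321.1966247558594 118.53370666503906 22.640621185302734 [ 0.37982776 -0.26297487] diam mm 30.539821339180452
```

```bash
python3 - <<'E'
from h import *
H['blue']=[(92,128)]
transfer((.3803,-.2635),(.454,-.1105),.075,.075)
look('w_wR2','red',(.381,-.2655),.024,62)
look('w_wB2','blue',(.454,-.1105),.087,32)
E
python3 - <<'E'
import cv2,numpy as np
I=[cv2.imread(f'pics/{n}.png') for n in('w_wR2','w_wB2')]
cv2.imwrite('pics/m2.png',cv2.resize(np.hstack(I),(800,300)))
E
```

```text
width after grip 30.1 mm
held 30.2
touch True z 0.0754 want 0.075
t 12.8
w_wR2 px 322 122 xy [ 0.3808 -0.2666] diam(mm) 99.5 want 62 t 13.9
w_wB2 px 324 120 xy [ 0.4547 -0.113 ] diam(mm) 77.0 want 32 t 14.8
```

View pics/m2.png

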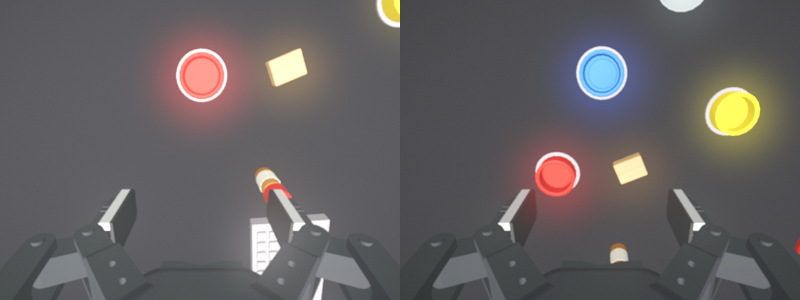

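The blue bottle stands centred in the blue well (602,74 in the picture), and the red well is empty. Next the red bottle, then looks at the remaining spots.

```bash
sed -i 's/(a,80,50),(b,255,255)/(a,90,LV),(b,255,255)/; s/^H=/LV=50\nH=/' h.py
python3 - <<'E'
import h
from h import *
transfer((.484,-.4226),(.381,-.2655),.070,.075)
h.LV=170
look('w_wR3','red',(.381,-.2655),.087,32)
look('w_wY','yellow',(.645,-.168),.024,62,r=60)
look('w_H','green',(.6385,.1516),.116,18)
look('w_capY','yellow',(.4425,.126),.082,32,yaw=0)
look('w_G','green',(.3563,.317),.070,44)
E
python3 - <<'E'
import cv2,numpy as np
I=[cv2.imread(f'pics/{n}.png') for n in('w_wR3','w_wY','w_H','w_capY','w_G','w_G')]
cv2.imwrite('pics/m3.png',cv2.resize(np.vstack([np.hstack(I[i:i+2]) for i in(1,3)]),(800,600)))
cv2.imwrite('pics/m4.png',np.hstack([I[0][:250,200:440],I[4][:250,200:440]]))
E
```

```text
width after grip 30.5 mm
held 30.5
touch True z 0.0754 want 0.075
t 23.6
w_wR3 px 330 122 xy [ 0.3847 -0.2657] diam(mm) 55.2 want 32 t 24.2
w_wY px 325 114 xy [ 0.646  -0.1654] diam(mm) 63.3 want 62 t 25.5
w_H px 324 118 xy [0.6395 0.1503] diam(mm) 16.9 want 18 t 26.9
w_capY px 324 120 xy [0.4423 0.1236] diam(mm) 34.8 want 32 t 28.6
w_G px 327 122 xy [0.3594 0.3143] diam(mm) 43.6 want 44 t 30.0
```

View pics/m3.png

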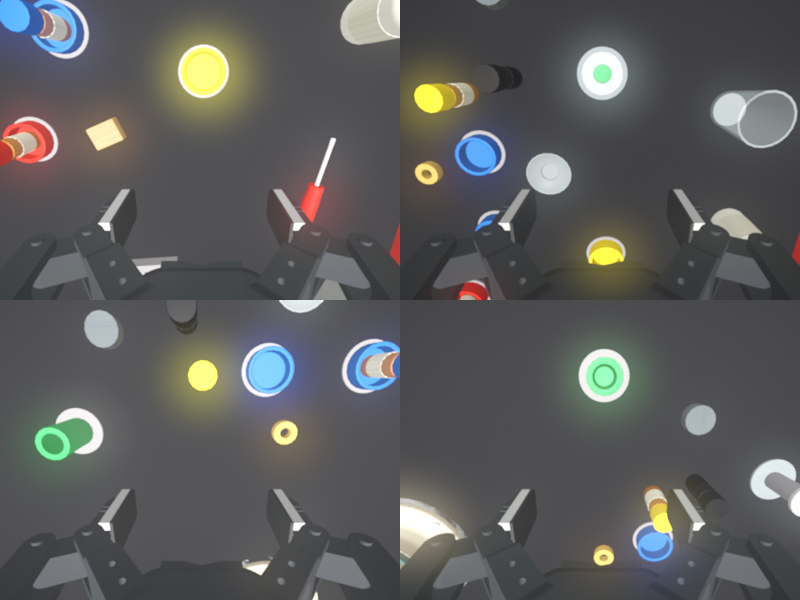

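View pics/m4.png

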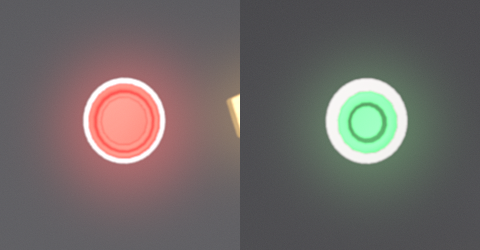

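All sizes match (yellow well 63, handle 17, yellow cap 35, holder 44 mm), and the red bottle is centred in the red well (crop at (125,120)). Next yellow, then I grip the probe and check the side force before lifting.

Run:
```python
import h
from h import *
transfer((.4423,.1243),(.646,-.1660),.070,.075,yaw=0)
h.LV=170
p=look('w_H2','green',(.6393,.1505),.116,18,yaw=0,ht=.2)
p=(p+np.array([.6395,.1503]))/2; print(p)
manip.movep([*p,.2],[180,0,90]); manip.line_to([*p,.099],speed=.1); manip.hold(.2)
o=manip.get_obs();f0=o['ft_force'].copy(); print(o['tool_pos'])
manip.grip(0.0); manip.hold(.3); o=manip.get_obs()
print(o['gripper_width']*85,(o['ft_force']-f0).round(2),o['tool_pos'].round(4),o['time'])
im=viewer.get_image('side'); cv2.imwrite('pics/s2.png',cv2.resize(im['color'][60:360,200:500],(600,600)))
```

```text
width after grip 30.0 mm
held 30.3
touch True z 0.0755 want 0.075
t 39.5
w_H2 NOT FOUND near [318.22788541 120.69926443]Traceback (most recent call last):
  File "<stdin>", line 6, in <module>
TypeError: unsupported operand type(s) for +: 'NoneType' and 'float'
```

Run:
```python
from h import *
im=cv2.imread('pics/w_H2.png'); h=cv2.cvtColor(im,cv2.COLOR_BGR2HSV); print(h[121,318],manip.get_obs()['tool_pos'])
m=cv2.inRange(h,(40,45,100),(95,255,255)); m[:80]=0;m[160:]=0;m[:,:280]=0;m[:,360:]=0
c=max(cv2.findContours(m,0,1)[0],key=cv2.contourArea);(u,v),r=cv2.minEnclosingCircle(c)
M=viewer.get_image('wrist'); print(u,v,r,ray(cam(M,manip.get_obs()),(u,v),.116))
I=cv2.imread('pics/w_H2.png'); S=viewer.get_image('side')['color']
cv2.imwrite('pics/m5.png',np.hstack([cv2.resize(I[60:180,260:380],(400,400)),cv2.resize(S[150:350,240:440],(400,400))]))
```

```text
[ 73  74 255] [0.5619747  0.14932557 0.19984887]
318.7872314453125 120.0851058959961 16.1572208404541 [0.63935128 0.15046562 0.116     ]
```

View pics/m5.png

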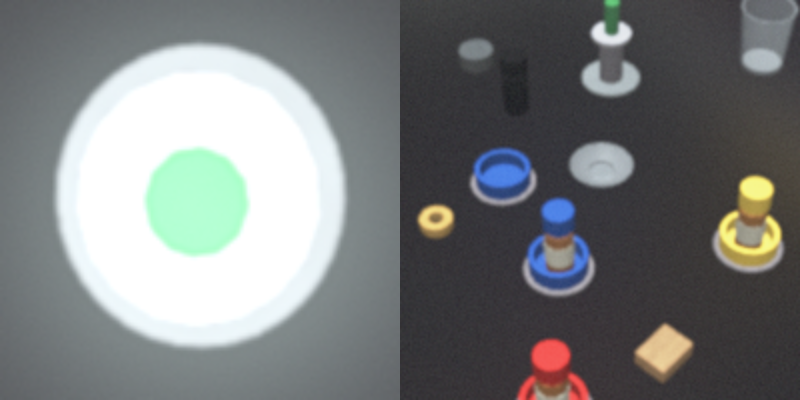

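The handle is at (318.8,120) from two yaws, giving (.6394,.1504) consistently. The side crop shows all three bottles upright in their own wells. Gripping the probe next.

Run:
```python
from h import *
p=np.array([.6394,.1504])
manip.movep([*p,.2],[180,0,90]); manip.line_to([*p,.099],speed=.1); manip.hold(.2)
o=manip.get_obs();f0=o['ft_force'].copy(); print(o['tool_pos'])
manip.grip(0.0); manip.hold(.3); o=manip.get_obs()
print(o['gripper_width']*85,(o['ft_force']-f0).round(2),o['ft_torque'].round(3),o['tool_pos'].round(4),o['time'])
```

```text
[0.63976345 0.15046008 0.09971368]
16.907692062881537 [0.31 0.19 1.82] [-0.032 -0.017 -0.004] [0.6396 0.1504 0.0991] 44.7833
```

Run:
```python
from h import *
p=np.array([.6394,.1504]); f0=manip.get_obs()['ft_force']
for z in (.12,.14,.165,.24):
    t=manip.line_to([*p,z],speed=.05 if z<.2 else .12,until_force=8); o=manip.get_obs(); print(t,o['tool_pos'].round(4),(o['ft_force']-f0).round(1))
    if t: break
else:
    b=np.array([.359,.3147])
    manip.movep([*b,.24],[180,0,90]); manip.hold(.2); print(manip.get_obs()['gripper_width']*85,manip.get_obs()['time'])
    for n in('side','scene','wrist'):
        cv2.imwrite(f'pics/{n}3.png',viewer.get_image(n)['color'])
    a=cv2.imread('pics/side3.png')[60:260,120:320];c=cv2.imread('pics/scene3.png')[110:310,370:570]
    cv2.imwrite('pics/m6.png',np.hstack([cv2.resize(a,(400,400)),cv2.resize(c,(400,400))]))
```

```text
False [0.6391 0.1504 0.1203] [ 0.2 -0.2 -3.3]
False [0.6392 0.1504 0.1403] [-0.7 -0.3 -3.3]
False [0.6392 0.1504 0.1651] [-0.2 -1.3 -2.9]
False [0.6388 0.1503 0.2391] [ 0.   0.2 -2.2]
16.19618831990965 48.7583
```

View pics/m6.png

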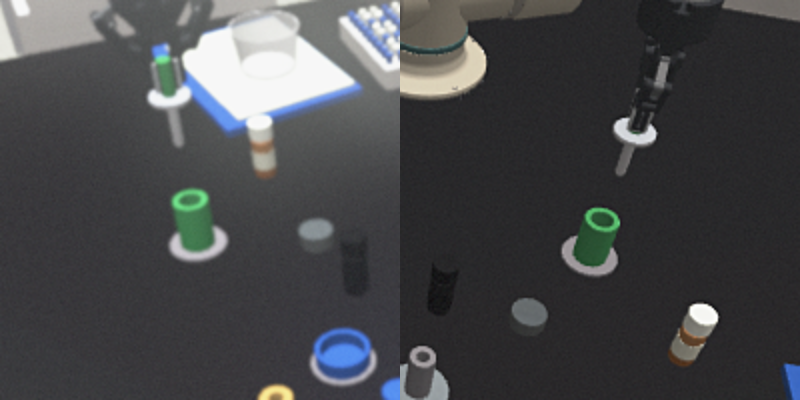

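The probe is out and looks upright in both views. Its shaft tip is at side (210,131.5) and scene (481,196). I check the tip against the holder axis before lowering.

Run:
```python
from h import *
S=viewer.get_image('scene');D=viewer.get_image('side')
for im,uv in((S,(481,196)),(D,(210,131.5))):print(ray(cam(im),uv,.148), proj(cam(im),[.359,.3147,.07]))
print(manip.get_obs()['tool_pos'],manip.get_obs()['orientation'])
```

```text
[0.35860386 0.31937882 0.148     ] [470.51482741 218.85416648]
[0.36300256 0.31400498 0.148     ] [213.74162073 159.16755685]
[0.35932688 0.31455415 0.23990724] [-1.79992332e+02  7.13307385e-03  8.99679653e+01]
```

The holder rim projects where it is seen, to within 2 px, and the tip is within 5 mm of its axis (clearance 8 mm). Lowering.

Run:
```python
from h import *
b=[.359,.3147]
t=manip.line_to([*b,.115],speed=.08,until_force=6); o=manip.get_obs(); print(t,o['tool_pos'].round(4))
if not t:
    t=manip.line_to([*b,.099],speed=.015,until_force=3); o=manip.get_obs(); print(t,o['tool_pos'].round(4),o['ft_force'].round(1))
    if t and o['tool_pos'][2]<.106:
        manip.hold(.2); p=manip.get_obs()['tool_pos']; manip.grip(1.0); manip.hold(.1); manip.line_to([p[0],p[1],.2],speed=.1)
        manip.movep([.5,.05,.3],[180,0,90]); manip.hold(.2); print(manip.get_obs()['time'])
for n in('side','scene'): cv2.imwrite(f'pics/{n}4.png',viewer.get_image(n)['color'])
a=cv2.imread('pics/side4.png')[110:230,160:280];c=cv2.imread('pics/scene4.png')[170:290,410:530]
cv2.imwrite('pics/m7.png',np.hstack([cv2.resize(a,(400,400)),cv2.resize(c,(400,400))]))
```

```text
False [0.3593 0.3149 0.1155]
True [0.359  0.3146 0.103 ] [-0.1 -0.   3.6]
54.9917
```

View pics/m7.png

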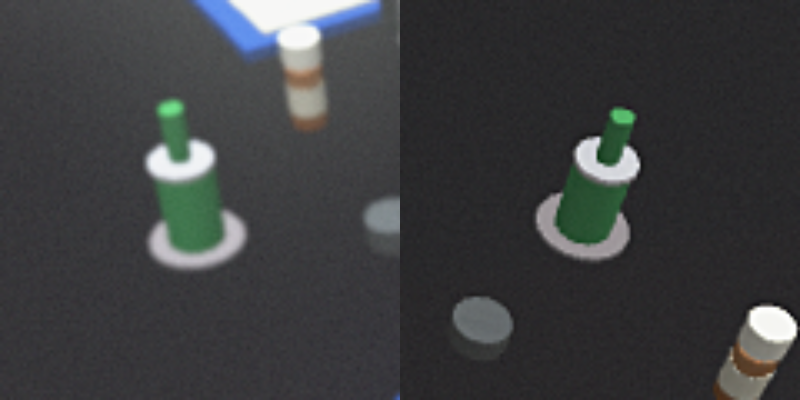

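View pics/scene4.png

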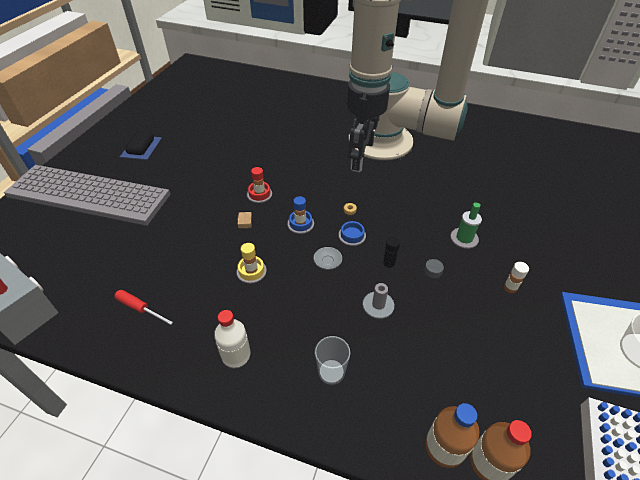

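The final views show red (259,184), blue (300,213) and yellow (250,260) bottles upright in their own wells. The probe hangs in the green holder at (469,225) with its flange on the top. The white bottle (516,277) and the black decoy haven't moved, and the arm is clear. Handing in.

```bash
python3 -c "
from bench import manip
print(manip.hand_in())"
```

```text
the job is handed in; nothing more can be done
None
```

The job is done and handed in, with the robot clock at about 55 s of the 128 s allowed.

- **Bottles:** I moved blue from the red well to the blue well farthest to the robot's right, then red to the red well, then yellow to the yellow well. Each touched down within 0.5 mm of the expected height before I released it.
- **Probe:** I drew it straight up out of the sleeve with side forces of about 1 N. It touched down in the holder at 0.1030 m, against 0.1031 m expected, with 3.6 N of contact force.
- **Last pictures:** In the last pictures all three bottles stand upright in their own wells. The probe's flange rests on the holder top, the white-capped bottle has not moved, and the gripper is clear of everything.
- **Checks that failed or disagreed:**
  - Some automatic colour measurements in the wrist camera were spoiled by overexposure: oversized or undersized circles, and two "not found". I re-measured those from the same pictures or checked them by eye.
  - Scene, side and wrist positions mostly agreed to within about 3 mm. The side view's yellow well was about 20 mm off because its colour patch was incomplete, so I used the wrist measurement there.
  - The two camera estimates of the probe's tip before lowering differed by about 7 mm, though each was within 5 mm of the holder's axis.

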